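Clamp the brass stamp blank under the swing strap

ROBOT

A 7-joint arm with a two-finger parallel gripper is mounted at the origin on a cart in front of the work surface, level with it; the furniture and walls round the work are solid. World frame = base frame: x ahead of the robot, y to its left, z up, the work surface at z = 0. Lengths are in m, angles in degrees, forces in N, time in s.
With the tool pointing down it reaches from about 0.425 to 0.925 m from the base axis. Payload 6.8 kg.
Tool frame: the origin (TCP) lies midway between the tips of the shut fingers; the grasp point (between the pads) lies 19 mm behind it; z points along the fingers, y is the line along which they close (so a half turn about z gives the same grasp; the last joint's range is limited). The gripper opens to 85 mm and grips with 20 to 120 N. Pads are 22 mm wide; open, the fingers measure 114 mm over their backs; the gripper's body (76 mm by 85 mm) begins 54 mm behind the grasp point. The pads swing forward as they close: fully open they stand 13 mm farther back than shut.
Start: joints at [-6.194, 27.33, 1.283, 89.118, -0.659, 63.558, -4.761], TCP at [0.675, 0, 0.231] pointing down, gripper open.
Joint ranges: [-169.35, 169.35], [-19.33, 120.38], [-80.79, 83.38], [13.8, 139.57], [-78.32, 258.32], [9.67, 109.79], [-169.56, 169.56]. Speed limits (degrees/s): [136.94, 136.94, 180, 180, 180, 180, 180].

INTERFACE

Orientations are given as [roll, pitch, yaw] about the fixed x, y, z axes, in that order (R = Rz(yaw) Ry(pitch) Rx(roll)).
In Python, from plant import sensors, vision, arm gives the robot as it stands.
- The arm moves only by the shell command python3 -m creep 'ROWS' [FORCE]. ROWS is JSON, a list of rows, each an object with "hand": the opening, from -1 (shut) to 1 (fully open); "translation": the shift along the world's x, y, z scaled (see below), a list of three; "roll": the turn about the world's z scaled (see below). In form: [{"hand": hand, "translation": [dx, dy, dz], "roll": roll}, ...]. A call has 1 to 5 rows; each row is the pose to reach, as a shift and turn from the pose commanded when the call began; what a row does not reach only later rows make up. The controller multiplies each number of a shift by 12 cm and each number of a turn by 90 degrees. A row lasts 1/10 s, in which the tool goes at most 50 mm and 8.59 degrees, less where a joint would pass 70% of its speed; a pose out of reach is approached as far as the arm can. A call with a number of a shift or a turn outside -1 to 1 is refused whole. A call with a gripper value outside its range is refused whole. The fingers move at their own pace and stop on an object; FORCE is the grip in N (left out, the last holds). Time passes only in rows, so rows that repeat a pose let the fingers close. It gives the time, the measured TCP pose, the force, the opening and the grip force at its end, in the units of the state.
- sensors.state(): the state, without advancing time (a new reading comes with each control period).
- vision.grab_frame(name): name is "scene" or "side" or "wrist"; returns (picture, depth): 400x640x3 uint8, blue, green, red; 400x640 float32, m along the optical axis (not along the pixel's ray), 0 where there is no reading.
- vision.camera_model(name): a dict with "fov_y" (degrees; the focal length in pixels is half the picture's height over the tangent of half this angle, whatever the lens; pixels are square), "cx", "cy" (the principal point, pixels), "R" (3x3) and "t" (3): a world point X has camera coordinates R X + t. Camera axes: x right, y down, z forward; pixel columns grow to the right and rows downward; lengths in m; the calibration is good to about 2 mm. A picture is of the moment at which its call begins: read the wrist's pose just before it. camera_model takes no time and is no camera call; for the wrist camera it gives the pose at the moment of the call.
- arm.finish_job(): hands the job in; it is judged then, once.
The state is a dict: "t": time; "qpos": joint angles; "joint_vel": joint speeds; "effort": joint torques, N m; "tcp_pos": TCP position; "tool_rot": TCP orientation; "ft_force": force on the tool from outside, world axes, zero at the start; "wrist_torque": the same for the moment, N m; "grip_width": finger opening in m; "grip_force": force on a finger pad.
Only numpy, scipy, OpenCV 4.12 (cv2) and the standard library are available. Lean on these libraries where they do the work, as an engineer would, in place of code of your own. Each camera call takes 0.05 s, during which the arm holds its last target. There are 200 camera calls.

TASK

On the clamping jig, push the blue swing strap round with a finger until its rubber foot stands over the brass stamp blank (not over the dark wooden block), and then press the red cam lever all the way down, so that the brass blank is clamped. Push gently without gripping anything, do not touch the two blocks, and leave everything else where it stands. Back away from the jig at the end.

Things in the scene. Friction and masses are not known exactly. Their poses are not given: they have to be found in the camera images.
- clamp: Jig fixed to the worktop: grey plate 140 x 230 x 12 mm, upright pivot stud. Origin on the worktop under the stud's axis, z up, x to the far edge (plate x -50 to 90 mm, y -115 to 115 mm). Two nests (rims 18 mm high) for 40 mm blocks at (34, 73) and (34, -73) mm, 80 mm from the stud. Two steel stop pins, 8 mm thick, 63 mm high, at (-3, 34) and (-3, -34) mm.
- pivot (a point): Point on the axis of the stud, 65 mm above the worktop.
- strap (a joint): Swing angle of the strap about the upright stud, rad: 0 points along the jig's x, positive is counterclockwise from above (to the jig's +y). Stops at -1.17 and +1.17; over a nest at -1.13 or +1.13. Light friction (about 2.8 N at 80 mm from the stud); stays where it is left, no spring.
- strap_end (a point): Middle of the free end face of the blue strap, 115 mm from the stud's axis. The strap is a straight bar, 24 mm wide and 22 mm thick, from the stud to here; underside 53 mm and top 75 mm above the worktop while the cam lever is up, 6 mm lower when it is down. A screw stands 12 mm above its top over the foot.
- foot (a point): Centre of the underside of the round black rubber foot (18 mm across) under the strap, 80 mm from the stud's axis. 46 mm above the worktop while the lever is up, so it passes 4 mm over the blocks; pressing the lever lowers it onto the block below and presses it there with about 13 N.
- strap_foot: The rubber foot as a body, to feel its contact with a block. Its origin is on the stud's axis; use foot for where it is.
- cam_lever (a joint): Red cam lever, rad: 0 is up (55 degrees above level), 0.9 fully down at its stop (3 degrees above level). Hinged on a level pin on the stud, 88 mm above the worktop; points away from the strap (opposite to strap_end from above) and turns with it. Stiff by friction: about 5 N straight down 50 mm from the stud's axis, 8 N near the end; stays where it is left.
- lever_tip (a point): Tip of the cam lever, 108 mm from its pin. The lever is a round bar 10 mm thick near the pin, then, from 42 mm to the tip, a flat red thumb paddle 24 mm wide and 10 mm thick whose flat faces look up and down.
- brass_blank: Brass stamp blank 40 x 40 x 30 mm, loose, in one of the two nests. Origin at the centre of its underside, 12 mm above the worktop; top at 42 mm.
- wood_block: Dark wooden block 40 x 40 x 30 mm, loose, in the other nest; not to be clamped. Origin at the centre of its underside.
- jar: Small clear jar of frit with a white lid, 79 x 79 x 90 mm, bystander; origin under its centre.
- drop: Red glass flame drop, 46 x 46 x 78 mm, bystander; origin under its centre.
- hook_amber: Amber glass hook, 40 x 43 x 52 mm, bystander; origin under its centre.
- hook_teal: Teal glass hook, 44 x 47 x 65 mm, bystander; origin under its centre.
- tongs: Long steel tweezers lying flat, 173 x 46 x 12 mm, bystander; origin under its centre.
Things that resemble listed ones, but are neither listed nor needed, are in the scene too. Of the things like the brass_blank, leave any that is grey or purple; of the rest the larger one is meant.

How it is judged (in metres and radians):
On the way, in this order (a step that is already met when the one before it is completed fails the run):
1. the strap's foot stands over the brass blank, the lever still up (horizontal distance between foot and brass_blank below 0.011 m and value of joint cam_lever below 0.45 rad), for 0.2 s.
2. the cam lever is pressed down and the foot presses on the brass blank (value of joint cam_lever above 0.75 rad and contact force between strap_foot and brass_blank above 5 N), for 0.2 s.
At the end, for the whole second after the job is handed in: The strap's foot is within 11 mm of the middle of the brass blank, the cam lever is down (0.75 rad or more of its 0.9) and the foot presses on the blank with more than 5 N; both blocks lie in their nests within 8 mm of where they were (all of step 2 and horizontal distance between foot and brass_blank below 0.011 m and distance of each of brass_blank, wood_block from where it was at the start of the episode below 0.008 m and linear speed of brass_blank below 0.02 m/s); the robot touches nothing.
It fails at once if the lever is pressed down while the foot is not over the brass blank (value of joint cam_lever above 0.5 rad and horizontal distance between foot and brass_blank above 0.014 m).
It fails at once if the robot pushes or grips the jig, strap or lever with more than 40 N (contact force between any of the fingers, the arm and clamp above 40 N).
It fails at once if the robot touches, lifts or shifts one of the two blocks (contact force between any of the fingers, the arm and brass_blank above 1 N or contact force between any of the fingers, the arm and wood_block above 1 N or distance of any of brass_blank, wood_block from where it was at the start of the episode above 0.012 m).
It fails at once if a bystander is knocked or moved (distance of any of jar, drop, hook_amber, hook_teal, tongs from where it was at the start of the episode above 0.015 m).
It also fails if it takes over 48 s, if anything falls off the work surface, if the arm or the gripper's body presses on something with over 40 N, if the wrist force passes 120 N, or if a joint passes its speed limit or range.

## Working session

There is one attempt and no reset: what is moved stays moved. The work goes in short steps, Python scripts to look and compute and a shell command to move; the robot and the scene stay as the last step left them, time stands still between calls to the robot, and variables do not carry over. Pictures are saved under pics/ and viewed, at most 10 in all, crops included, and the job is handed in when it is done.

```bash
mkdir -p pics; cat > h.py <<'E'
import numpy as np, cv2
from plant import sensors, vision, arm
def cam(n):
    m=vision.camera_model(n); f=200/np.tan(np.radians(m['fov_y'])/2)
    return f,m['cx'],m['cy'],np.array(m['R']),np.array(m['t'])
def ray(c,u,v,z):
    f,cx,cy,R,t=c; d=R.T@np.array([(u-cx)/f,(v-cy)/f,1]); o=-R.T@t
    return o+d*(z-o[2])/d[2]
def cloud(c,D):
    f,cx,cy,R,t=c; v,u=np.mgrid[:D.shape[0],:D.shape[1]]
    P=np.stack([(u-cx)/f*D,(v-cy)/f*D,D],-1)-t
    return P@R
E
python3 - <<'E'
from h import *
for n in("scene","side"):
    p,d=vision.grab_frame(n); cv2.imwrite(f"pics/{n}0.png",p); np.savez(f"{n}0.npz",p=p,d=d)
    c=cam(n); print(n,c[0],-c[3].T@c[4])
print(sensors.state())
E
```

```text
scene 442.9930925171609 [-0.24646436 -0.60261078  0.79796363]
side 374.16125561020687 [0.48794304 0.53828158 0.67142121]
{'t': 0.1, 'qpos': array([-6.19570614, 27.37140439,  1.28069694, 89.17181937, -0.65975395,
       63.55771525, -4.76151023]), 'joint_vel': array([-0.00641875, -0.12308564, -0.01092046, -0.12652319,  0.1207794 ,
        0.12890903, -0.03692472]), 'effort': array([ 5.69385389e-03, -5.97765398e+01,  1.61440808e+00, -2.81952703e+01,
        1.29656185e-02,  5.02699884e-03, -1.13572563e-05]), 'tcp_pos': array([6.74473035e-01, 1.17746329e-05, 2.30425175e-01]), 'tool_rot': array([-1.79906616e+02,  6.29414305e-03,  9.00020851e+01]), 'ft_force': array([0.31997932, 1.02312628, 0.04786238]), 'wrist_torque': array([ 0.05013587, -0.04525714,  0.00802484]), 'grip_force': 0.0, 'grip_width': 0.08543924047900373}
```

View pics/scene0.png

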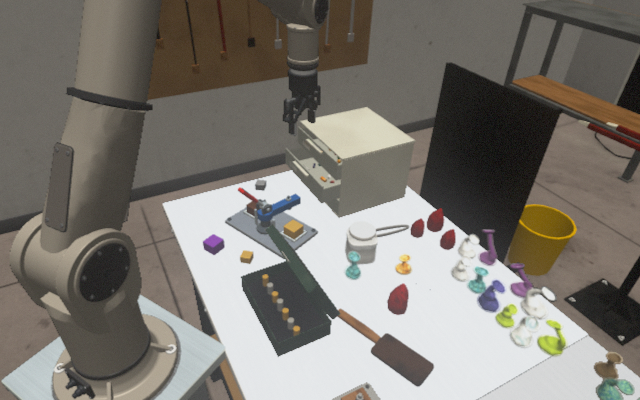

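View pics/side0.png

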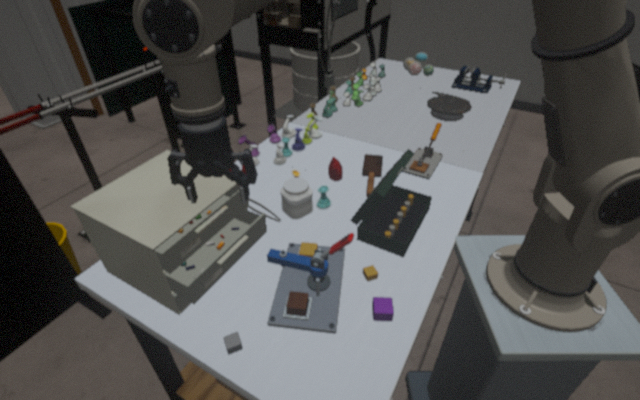

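Scene view: the jig is at about (270,222), with the blue strap end at (298,200), the red lever at (248,197), and the brass blank in the right nest at (293,229). In the side view the dark block is at (298,303) and the brass at (308,249). Things that could be taken for the brass blank (scene pixels): small brass cube (246,257), purple (213,244), grey (261,184), brass in the nest (293,229). I choose the one in the nest, since it is the larger brass one. Next I check it in a close crop and measure.

```bash
python3 - <<'E'
from h import *
a=np.load("scene0.npz");b=np.load("side0.npz")
A=cv2.resize(a['p'][170:270,190:330],None,fx=4,fy=4,interpolation=cv2.INTER_CUBIC)
B=cv2.resize(b['p'][220:340,250:370],None,fx=4,fy=4,interpolation=cv2.INTER_CUBIC)
A=cv2.copyMakeBorder(A,0,80,0,0,cv2.BORDER_CONSTANT)
cv2.imwrite("pics/c1.png",cv2.resize(np.hstack([A,B]),(800,368)))
for n,x,box in(("scene",a,(170,270,190,330)),("side",b,(220,340,250,370))):
    c=cam(n);P=cloud(c,x['d'].astype(float));hsv=cv2.cvtColor(x['p'],cv2.COLOR_BGR2HSV)
    m0=np.zeros(hsv.shape[:2],bool);m0[box[0]:box[1],box[2]:box[3]]=1;m0&=x['d']>0
    H,S,V=hsv[...,0],hsv[...,1],hsv[...,2]
    Z=P[...,2]
    near=m0
    for nm,m in(("blue",(H>100)&(H<125)&(S>140)&(Z>.066)&(Z<.083)),("red",((H<6)|(H>172))&(S>150)&(Z>.09)),("brass",(H>14)&(H<28)&(S>110)&(Z>.037)&(Z<.05)),("brown",((H<14)|(H>170))&(S>60)&(V<120)&(Z>.037)&(Z<.05)),("plate",(S<60)&(Z>.007)&(Z<.017))):
        q=P[m&near]
        if len(q)<8: print(n,nm,len(q));continue
        k=cv2.minAreaRect((q[:,:2]*1000).astype(np.float32))
        print(n,nm,len(q),q.mean(0).round(3),np.median(q,0).round(3),'min',q.min(0).round(3),'max',q.max(0).round(3),np.round(k[0]),np.round(k[1]),round(k[2]))
E
```

```text
scene blue 78 [ 0.547 -0.018  0.076] [ 0.545 -0.017  0.076] min [ 0.477 -0.04   0.072] max [0.601 0.014 0.079] [537. -18.] [ 30. 127.] 71
scene red 15 [0.43  0.017 0.172] [0.43  0.016 0.172] min [0.426 0.009 0.168] max [0.433 0.026 0.174] [431.  17.] [17.  6.] 81
scene brass 142 [ 0.515 -0.078  0.043] [ 0.515 -0.078  0.043] min [ 0.496 -0.098  0.038] max [ 0.538 -0.056  0.048] [517. -77.] [39. 40.] 81
scene brown 45 [0.529 0.072 0.043] [0.528 0.072 0.044] min [0.515 0.058 0.04 ] max [0.544 0.083 0.046] [526.  72.] [35. 20.] 38
scene plate 1375 [ 0.501 -0.005  0.013] [ 0.491 -0.009  0.013] min [ 0.348 -0.144  0.007] max [0.698 0.171 0.017] [522.  18.] [345. 315.] 2
side blue 298 [ 0.542 -0.011  0.075] [ 0.54  -0.012  0.075] min [ 0.476 -0.038  0.069] max [0.599 0.021 0.079] [538.  -8.] [ 31. 129.] 73
side red 84 [0.447 0.021 0.155] [0.449 0.022 0.156] min [0.427 0.01  0.13 ] max [0.469 0.031 0.175] [448.  18.] [19. 40.] 73
side brass 163 [ 0.517 -0.073  0.042] [ 0.516 -0.074  0.042] min [ 0.498 -0.092  0.039] max [ 0.535 -0.054  0.045] [517. -74.] [35. 37.] 78
side brown 270 [0.535 0.071 0.042] [0.535 0.071 0.042] min [0.517 0.052 0.039] max [0.553 0.09  0.045] [535.  70.] [37. 36.] 84
side plate 3419 [0.508 0.026 0.012] [0.504 0.036 0.012] min [ 0.358 -0.215  0.007] max [0.603 0.122 0.017] [486. -45.] [331. 245.] 88
```

View pics/c1.png

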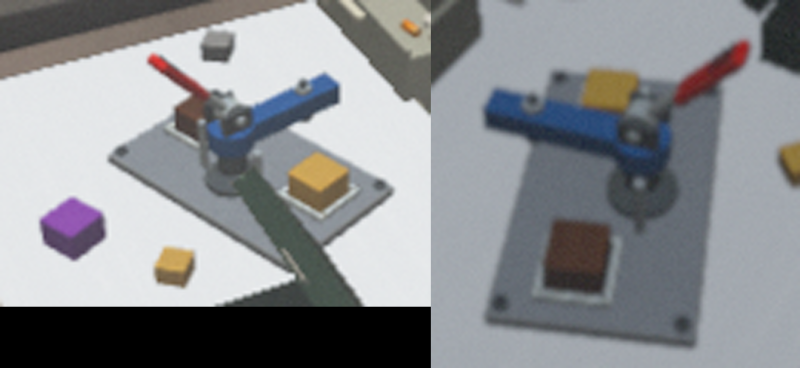

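The crop confirms the gold block, which is 40 mm across with its top at 42–43 mm, in the jig's −y nest, and the dark wood in the +y nest. The block-to-block distance is 148 mm against 146 given, so it agrees. Next I fix the jig frame and check for obstacles.

```bash
python3 - <<'E'
from h import *
w=np.array([.535,.071]);b=np.array([.5165,-.0755]);ey=(w-b)/np.linalg.norm(w-b);ex=np.array([ey[1],-ey[0]])
s=(w+b)/2-.034*ex;yaw=np.degrees(np.arctan2(ex[1],ex[0]));print('stud',s,'yaw',yaw)
G=np.zeros((12,16))
for n in("scene","side"):
    x=np.load(n+"0.npz");P=cloud(cam(n),x['d'].astype(float));P=P[x['d']>0]
    P=P[(P[:,2]<.2)&(P[:,2]>.02)]
    i=((P[:,0]-.36)/.03).astype(int);j=((P[:,1]+.24)/.03).astype(int)
    k=(P[:,0]>.36)&(P[:,1]>-.24)&(i<12)&(j<16);np.maximum.at(G,(i[k],j[k]),P[k,2])
print('y:',[round(-.24+.03*j,2) for j in range(16)])
for i in range(12): print(round(.36+.03*i,2),(G[i]*1000).astype(int))
for q in(-.19,-1.13):
    a=np.radians(yaw)+q;u=np.array([np.cos(a),np.sin(a)]);nn=np.array([-u[1],u[0]])
    print(q,'end',s+.115*u,'foot',s+.08*u,'push pt r95',s+.095*u+.012*nn,'finger ctr',s+.095*u+.026*nn,'lever r55',s-.055*u)
E
```

```text
stud [0.49201789 0.00200969] yaw -7.1972075490615035
y: [-0.24, -0.21, -0.18, -0.15, -0.12, -0.09, -0.06, -0.03, 0.0, 0.03, 0.06, 0.09, 0.12, 0.15, 0.18, 0.21]
0.36 [ 76 130 146 172 166   0  25  25   0  33  36  31   0   0   0   0]
0.39 [  0  77 104 110   0   0  22   0   0   0   0   0   0   0   0   0]
0.42 [  0   0   0   0   0   0   0   0 175 172   0   0   0   0   0   0]
0.45 [  0   0   0   0   0   0   0 130 156   0   0  20   0   0   0   0]
0.48 [  0   0   0   0  44  47  66 107 117  66   0   0   0   0   0   0]
0.51 [92  0  0  0 44 47 45 79 99 47 46 40  0  0  0  0]
0.54 [93  0  0  0 22 43 83 89  0 44 45 20  0  0  0  0]
0.57 [91  0  0  0  0  0 81 89  0  0 20  0  0  0  0  0]
0.6 [  0   0   0   0 129 127  77  77   0   0   0   0   0   0   0   0]
0.63 [  0   0   0 190 190 129 128 124   0   0   0   0  27  25   0   0]
0.66 [  0   0 198 199 199 199 187 131 128 122   0   0  26  24   0   0]
0.69 [  0   0 199 199 199 199 199 190 184 127 126   0   0   0   0   0]
-0.19 end [ 0.60133754 -0.03368644] foot [ 0.56806635 -0.0228224 ] push pt r95 [ 0.58605024 -0.01607115] finger ctr [ 0.59039586 -0.00276267] lever r55 [0.43973458 0.01908175]
-1.13 end [ 0.52766662 -0.10732543] foot [ 0.516817   -0.07404953] push pt r95 [ 0.53287572 -0.08459076] finger ctr [ 0.54618608 -0.08025092] lever r55 [0.4749685 0.0543004]
```

Stud is at (0.492, 0.002) and the jig's yaw is −7.2°. The strap is at about −0.19 rad and the target is −1.13. An open drawer rim (z≈0.13) starts at x≥0.60, so I push at about r=65 mm with the TCP at z≈0.062.

```bash
python3 -m creep '[{"hand":-1,"translation":[-0.3,0.05,0],"roll":0},{"hand":-1,"translation":[-0.6,0.1,0],"roll":0},{"hand":-1,"translation":[-0.9,0.16,0],"roll":0},{"hand":-1,"translation":[-0.9,0.16,-0.3],"roll":0},{"hand":-1,"translation":[-0.9,0.16,-0.6],"roll":0}]'
python3 -m creep '[{"hand":-1,"translation":[0,0,0],"roll":0},{"hand":-1,"translation":[0,0,0],"roll":0},{"hand":-1,"translation":[0,0,0],"roll":0}]'
python3 - <<'E'
from h import *
p,d=vision.grab_frame("scene");q,_=vision.grab_frame("side")
A=cv2.resize(p[120:270,190:340],(400,400));B=cv2.resize(q[180:330,220:370],(400,400));cv2.imwrite("pics/c2.png",np.hstack([A,B]))
E
```

```text
t: 0.6
tcp_pos: [0.5669, 0.0196, 0.1598]
tool_rot: [179.8, -0.0, 90.0]
ft_force: [0.5, 0.7, -0.1]
grip_width: 0.0126
grip_force: 0.0
t: 0.9
tcp_pos: [0.5684, 0.0193, 0.161]
tool_rot: [179.9, -0.0, 90.0]
ft_force: [0.5, 0.3, -0.1]
grip_width: 0.0
grip_force: 0.0
```

View pics/c2.png

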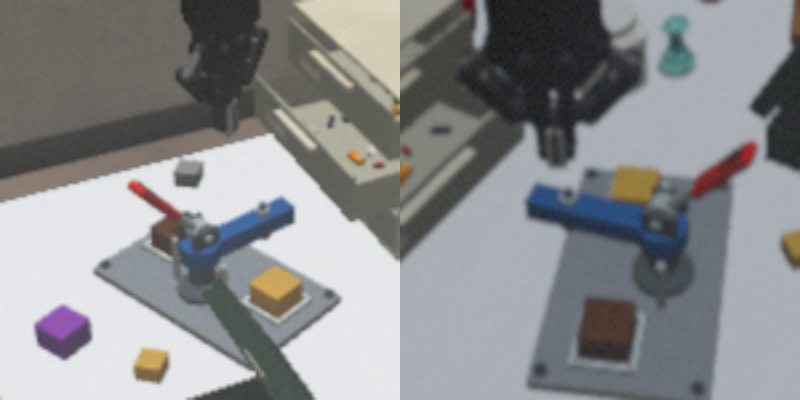

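The strap, lever and blocks are untouched, and the shut fingertips hang past the strap's +y side (scene crop (228,130)). Now I descend beside the strap.

```bash
python3 -m creep '[{"hand":-1,"translation":[0,0,-0.2],"roll":0},{"hand":-1,"translation":[0,0,-0.4],"roll":0},{"hand":-1,"translation":[0,0,-0.6],"roll":0},{"hand":-1,"translation":[0,0,-0.8],"roll":0},{"hand":-1,"translation":[0,0,-0.8],"roll":0}]'
python3 - <<'E'
import numpy as np
s=np.array([.492,.002])
for q in np.arange(-.3,-1.16,-.083):
    a=np.radians(-7.2)+q;u=np.array([np.cos(a),np.sin(a)]);n=np.array([-u[1],u[0]]);h=.0145*abs(n[0])+.011*abs(n[1])
    p=s+.065*u+(.012+h)*n;print(round(q,3),p.round(4),((p-[.568,.019])/.12).round(2))
E
```

```text
t: 1.5
tcp_pos: [0.5656, 0.0191, 0.0615]
tool_rot: [-179.8, 0.0, 90.0]
ft_force: [-1.1, -0.1, 0.0]
grip_width: 0.0003
grip_force: 0.0
-0.3 [0.5628 0.0007] [-0.04 -0.15]
-0.383 [ 0.5627 -0.0046] [-0.04 -0.2 ]
-0.466 [ 0.5622 -0.01  ] [-0.05 -0.24]
-0.549 [ 0.5613 -0.0154] [-0.06 -0.29]
-0.632 [ 0.5598 -0.0209] [-0.07 -0.33]
-0.715 [ 0.5578 -0.0263] [-0.08 -0.38]
-0.798 [ 0.5553 -0.0317] [-0.11 -0.42]
-0.881 [ 0.5522 -0.0368] [-0.13 -0.47]
-0.964 [ 0.5486 -0.0418] [-0.16 -0.51]
-1.047 [ 0.5445 -0.0464] [-0.2  -0.55]
-1.13 [ 0.5399 -0.0508] [-0.23 -0.58]
```

```bash
python3 -m creep '[{"hand":-1,"translation":[-0.02,-0.06,0],"roll":0},{"hand":-1,"translation":[-0.03,-0.12,0],"roll":0},{"hand":-1,"translation":[-0.03,-0.17,0],"roll":0},{"hand":-1,"translation":[-0.04,-0.22,0],"roll":0},{"hand":-1,"translation":[-0.04,-0.22,0],"roll":0}]'
python3 -m creep '[{"hand":-1,"translation":[0,-0.05,0],"roll":0},{"hand":-1,"translation":[-0.02,-0.09,0],"roll":0},{"hand":-1,"translation":[-0.03,-0.14,0],"roll":0},{"hand":-1,"translation":[-0.05,-0.18,0],"roll":0},{"hand":-1,"translation":[-0.05,-0.18,0],"roll":0}]'
cat > m.py <<'E'
from h import *
import sys
for n in("scene","side"):
    p,d=vision.grab_frame(n);P=cloud(cam(n),d.astype(float));hsv=cv2.cvtColor(p,cv2.COLOR_BGR2HSV)
    H,S,Z=hsv[...,0],hsv[...,1],P[...,2];lo,hi=(.066,.083) if len(sys.argv)<3 else (.055,.08)
    m=(d>0)&(H>100)&(H<125)&(S>140)&(Z>lo)&(Z<hi)&(np.hypot(P[...,0]-.492,P[...,1]-.002)<.13)
    q=P[m]
    k=cv2.minAreaRect((q[:,:2]*1000).astype(np.float32));r=q[np.hypot(q[:,0]-.492,q[:,1]-.002)>.03][:,:2]-[.492,.002]
    c=r.mean(0);print(n,len(q),'angle',np.degrees(np.arctan2(c[1],c[0])).round(1),'rect',np.round(k[0]),np.round(k[1]),round(k[2]),'z',np.median(q[:,2]).round(4))
    B=cv2.resize(p[150:270,210:330] if n=="scene" else p[210:330,240:360],(400,400));A=B if n=="scene" else np.hstack([A,B])
cv2.imwrite(f"pics/{sys.argv[1]}.png",A)
E
python3 m.py c3
```

```text
t: 2.0
tcp_pos: [0.5629, -0.0081, 0.0642]
tool_rot: [179.9, -0.0, 89.9]
ft_force: [0.9, 1.8, 0.8]
grip_width: -0.0002
grip_force: 0.6
t: 2.5
tcp_pos: [0.5558, -0.0301, 0.0633]
tool_rot: [-180.0, 0.0, 89.9]
ft_force: [-0.2, 2.3, 2.1]
grip_width: 0.0002
grip_force: 1.0
scene 118 angle -49.0 rect [530. -42.] [ 24. 110.] 47 z 0.0761
side 201 angle -46.6 rect [526. -28.] [ 33. 128.] 45 z 0.0748
```

```bash
python3 -m creep '[{"hand":-1,"translation":[-0.03,-0.05,0],"roll":0},{"hand":-1,"translation":[-0.06,-0.09,0],"roll":0},{"hand":-1,"translation":[-0.1,-0.13,0],"roll":0},{"hand":-1,"translation":[-0.13,-0.16,0],"roll":0},{"hand":-1,"translation":[-0.13,-0.16,0],"roll":0}]'; python3 m.py c4
```

```text
t: 3.1
tcp_pos: [0.5399, -0.0493, 0.0634]
tool_rot: [-180.0, 0.0, 89.9]
ft_force: [1.7, 0.6, 1.6]
grip_width: -0.0001
grip_force: 0.9
scene 128 angle -69.9 rect [513. -50.] [ 28. 117.] 24 z 0.0759
side 181 angle -68.5 rect [506. -23.] [31. 96.] 22 z 0.0748
```

View pics/c4.png

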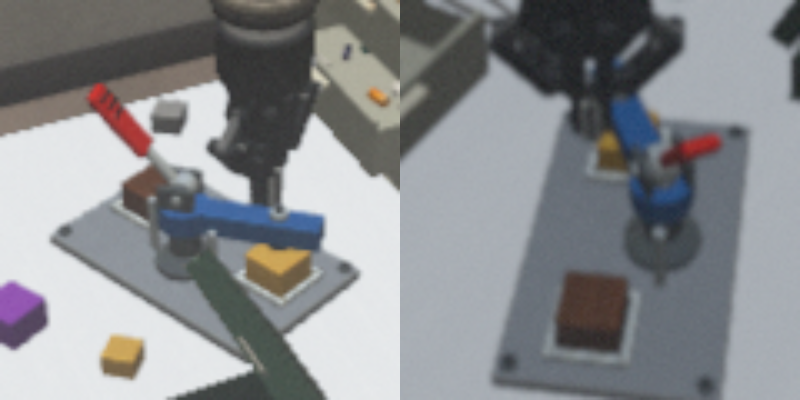

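The strap, with its end at crop (310,235), is nearly over the brass; the angle is about −68° and the target −72°. I nudge it further in small steps.

```bash
python3 -m creep '[{"hand":-1,"translation":[-0.01,-0.005,0],"roll":0},{"hand":-1,"translation":[-0.02,-0.01,0],"roll":0},{"hand":-1,"translation":[-0.03,-0.015,0],"roll":0},{"hand":-1,"translation":[-0.03,-0.015,0],"roll":0}]'; python3 m.py c5
```

```text
t: 3.6
tcp_pos: [0.5374, -0.0502, 0.0635]
tool_rot: [179.9, 0.0, 90.0]
ft_force: [4.3, 0.2, 0.1]
grip_width: 0.0002
grip_force: 1.8
scene 130 angle -72.3 rect [509. -51.] [ 22. 116.] 22 z 0.0763
side 174 angle -70.8 rect [506. -24.] [31. 96.] 21 z 0.0747
```

```bash
python3 -m creep '[{"hand":-1,"translation":[-0.01,-0.004,0],"roll":0},{"hand":-1,"translation":[-0.01,-0.004,0],"roll":0},{"hand":-1,"translation":[-0.01,-0.004,0],"roll":0}]'; python3 m.py c6
```

```text
t: 4.0
tcp_pos: [0.536, -0.0506, 0.0634]
tool_rot: [180.0, 0.0, 90.0]
ft_force: [4.4, -1.3, 1.4]
grip_width: -0.0003
grip_force: 1.9
scene 122 angle -73.5 rect [508. -54.] [ 23. 111.] 16 z 0.0761
side 168 angle -72.3 rect [504. -23.] [29. 96.] 18 z 0.0745
```

```bash
python3 -m creep '[{"hand":-1,"translation":[0.07,0.03,0],"roll":0},{"hand":-1,"translation":[0.12,0.04,0],"roll":0},{"hand":-1,"translation":[0.12,0.04,0.3],"roll":0},{"hand":-1,"translation":[0.12,0.04,0.65],"roll":0},{"hand":-1,"translation":[0.12,0.04,1],"roll":0}]'
python3 -m creep '[{"hand":-1,"translation":[0,0,0.2],"roll":0},{"hand":-1,"translation":[0,0,0.4],"roll":0},{"hand":-1,"translation":[0,0,0.4],"roll":0}]'; python3 m.py c7
python3 - <<'E'
from h import *
for n in("scene","side"):
    p,d=vision.grab_frame(n);P=cloud(cam(n),d.astype(float));hsv=cv2.cvtColor(p,cv2.COLOR_BGR2HSV)
    H,S,Z=hsv[...,0],hsv[...,1],P[...,2]
    m=(d>0)&((H<6)|(H>172))&(S>130)&(Z>.09)&(Z<.2)&(np.hypot(P[...,0]-.492,P[...,1]-.002)<.13)
    q=P[m];t=q[q[:,2]>q[:,2].max()-.01];print(n,len(q),q.mean(0).round(4),'tip',t.mean(0).round(4),q.max(0))
E
```

```text
t: 4.6
tcp_pos: [0.549, -0.0449, 0.1837]
tool_rot: [-179.8, -0.0, 90.0]
ft_force: [0.4, 0.7, 0.6]
grip_width: -0.0001
grip_force: 0.0
t: 4.9
tcp_pos: [0.5517, -0.045, 0.2343]
tool_rot: [179.8, -0.0, 90.0]
ft_force: [1.1, -0.3, 0.4]
grip_width: 0.0001
grip_force: 0.0
scene 79 angle -72.8 rect [509. -58.] [ 21. 104.] 13 z 0.0758
side 198 angle -71.6 rect [510. -40.] [ 29. 130.] 18 z 0.0748
scene 137 [0.4776 0.0438 0.1515] tip [0.4744 0.0601 0.1714] [0.4922705  0.0672065  0.17673366]
side 51 [0.4754 0.0658 0.1717] tip [0.4754 0.0658 0.1717] [0.48476551 0.07037309 0.17445168]
```

View pics/c7.png

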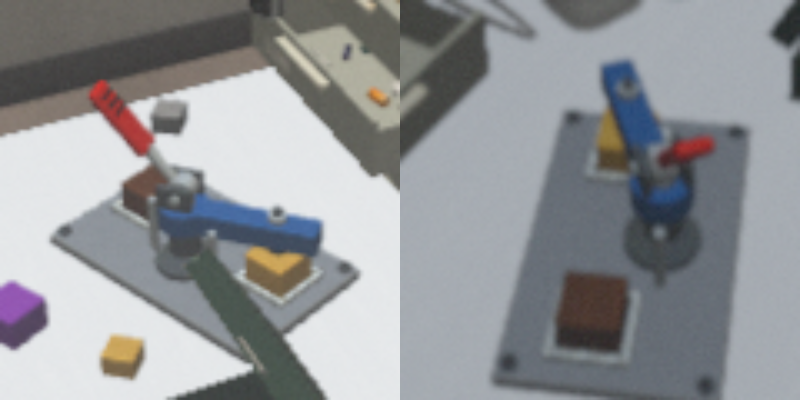

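The foot stands over the brass: strap angle is about −72°, with the screw at side crop (628,88). The lever tip at (0.4745, 0.062, 0.175) matches prediction. I move above it.

```bash
python3 -m creep '[{"hand":-1,"translation":[-0.2,0.28,0],"roll":0},{"hand":-1,"translation":[-0.42,0.56,0],"roll":0},{"hand":-1,"translation":[-0.64,0.83,0],"roll":0},{"hand":-1,"translation":[-0.64,0.83,0],"roll":0}]'
python3 -m creep '[{"hand":-1,"translation":[0,0,-0.15],"roll":0},{"hand":-1,"translation":[0,0,-0.3],"roll":0},{"hand":-1,"translation":[0,0,-0.4],"roll":0},{"hand":-1,"translation":[0,0,-0.45],"roll":0},{"hand":-1,"translation":[0,0,-0.5],"roll":0}]'
python3 m.py c8
```

```text
t: 5.5
tcp_pos: [0.4694, 0.0585, 0.2298]
tool_rot: [-179.7, -0.0, 90.4]
ft_force: [1.0, 0.1, 0.2]
grip_width: 0.0005
grip_force: 0.0
t: 6.0
tcp_pos: [0.4733, 0.055, 0.1712]
tool_rot: [-179.9, -0.1, 90.0]
ft_force: [-1.7, 3.3, 3.5]
grip_width: 0.0002
grip_force: 0.9
scene 88 angle -72.7 rect [509. -58.] [ 24. 103.] 12 z 0.076
side 208 angle -71.2 rect [510. -41.] [ 30. 131.] 18 z 0.0744
```

View pics/c8.png

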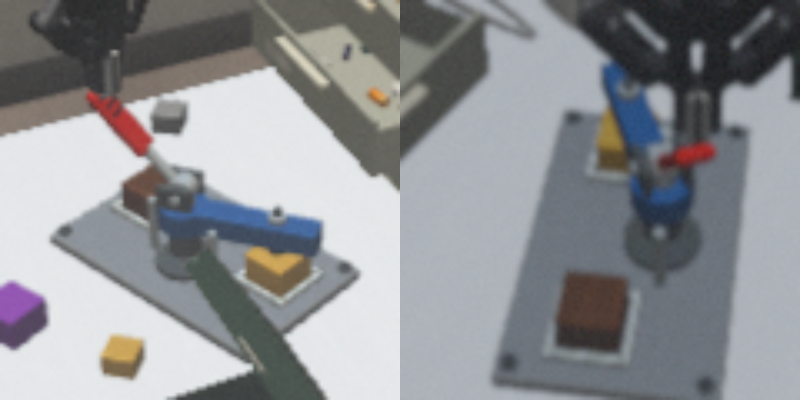

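The fingertips rest on the paddle's upper face near the tip (scene crop (105,95)). I press down.

```bash
python3 -m creep '[{"hand":-1,"translation":[0,0,-0.06],"roll":0},{"hand":-1,"translation":[0,0,-0.12],"roll":0},{"hand":-1,"translation":[0,0,-0.18],"roll":0},{"hand":-1,"translation":[0,0,-0.24],"roll":0},{"hand":-1,"translation":[0,0,-0.24],"roll":0}]'; python3 m.py c9
```

```text
t: 6.6
tcp_pos: [0.4729, 0.0539, 0.1414]
tool_rot: [-179.9, 0.0, 90.0]
ft_force: [0.2, -1.2, -0.2]
grip_width: 0.0001
grip_force: 0.1
scene 87 angle -73.2 rect [511. -49.] [ 28. 120.] 21 z 0.0741
side 106 angle -69.1 rect [504. -23.] [23. 90.] 10 z 0.073
```

View pics/c9.png

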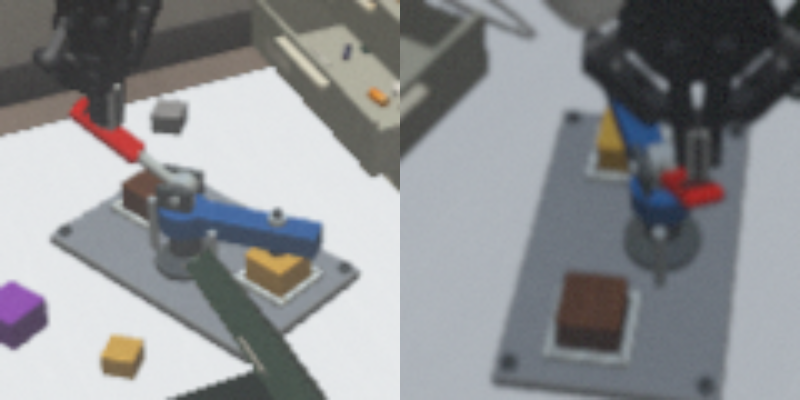

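The lever is going down (tip at scene crop (80,108)) and the strap still stands over the brass. I continue.

```bash
python3 -m creep '[{"hand":-1,"translation":[0,0,-0.06],"roll":0},{"hand":-1,"translation":[0,0,-0.12],"roll":0},{"hand":-1,"translation":[0,0,-0.18],"roll":0},{"hand":-1,"translation":[0,0,-0.24],"roll":0},{"hand":-1,"translation":[0,0,-0.28],"roll":0}]'; python3 -m creep '[{"hand":-1,"translation":[0,0,-0.03],"roll":0},{"hand":-1,"translation":[0,0,-0.06],"roll":0},{"hand":-1,"translation":[0,0,-0.08],"roll":0},{"hand":-1,"translation":[0,0,-0.08],"roll":0}]'
```

```text
t: 7.2
tcp_pos: [0.4732, 0.0545, 0.1082]
tool_rot: [-180.0, -0.0, 90.0]
ft_force: [-0.9, 1.1, 3.9]
grip_width: -0.0002
grip_force: 2.0
t: 7.6
tcp_pos: [0.4733, 0.0541, 0.099]
tool_rot: [-180.0, 0.0, 90.0]
ft_force: [0.2, -0.2, 1.8]
grip_width: 0.0
grip_force: 0.3
```

```bash
python3 -m creep '[{"hand":-1,"translation":[0,0,-0.015],"roll":0},{"hand":-1,"translation":[0,0,-0.025],"roll":0},{"hand":-1,"translation":[0,0,-0.025],"roll":0}]';python3 -m creep '[{"hand":-1,"translation":[0,0,-0.01],"roll":0},{"hand":-1,"translation":[0,0,-0.02],"roll":0},{"hand":-1,"translation":[0,0,-0.02],"roll":0}]'
```

```text
t: 7.9
tcp_pos: [0.4734, 0.0542, 0.0966]
tool_rot: [-180.0, -0.0, 90.0]
ft_force: [-2.0, 2.1, 7.6]
grip_width: -0.0
grip_force: 3.8
t: 8.2
tcp_pos: [0.4738, 0.0545, 0.096]
tool_rot: [180.0, -0.0, 90.0]
ft_force: [-8.5, 1.7, 28.3]
grip_width: 0.0002
grip_force: 14.1
```

The force rose to 28 N at the predicted stop height (0.096 m), so the lever is fully down. I retreat straight up and then aside.

```bash
python3 -m creep '[{"hand":-1,"translation":[0,0,0.1],"roll":0},{"hand":-1,"translation":[0,0,0.4],"roll":0},{"hand":-1,"translation":[0,0,0.7],"roll":0},{"hand":-1,"translation":[0,0,1],"roll":0},{"hand":-1,"translation":[0,0,1],"roll":0}]'
python3 -m creep '[{"hand":-1,"translation":[0.1,0.3,0.2],"roll":0},{"hand":-1,"translation":[0.2,0.6,0.3],"roll":0},{"hand":-1,"translation":[0.3,0.9,0.3],"roll":0},{"hand":-1,"translation":[0.3,0.9,0.3],"roll":0}]'; python3 m.py c10 low
```

```text
t: 8.7
tcp_pos: [0.4763, 0.054, 0.2183]
tool_rot: [179.5, -0.1, 89.9]
ft_force: [0.9, 0.4, 0.2]
grip_width: -0.0
grip_force: 0.0
t: 9.1
tcp_pos: [0.5098, 0.1674, 0.2494]
tool_rot: [180.0, -0.1, 90.4]
ft_force: [-0.6, 0.6, 0.4]
grip_width: -0.0001
grip_force: 0.0
scene 84 angle -73.9 rect [508. -45.] [ 26. 119.] 20 z 0.0705
side 30 angle -69.1 rect [513. -32.] [ 31. 113.] 27 z 0.0696
```

View pics/c10.png

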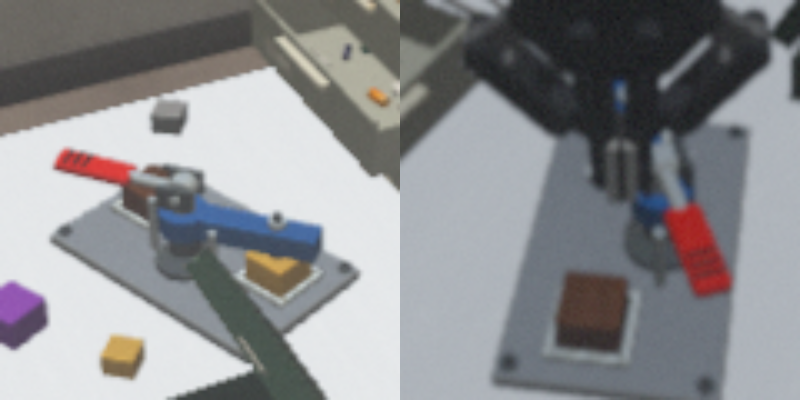

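The lever is nearly level (scene crop (95,165)) and the strap is about 5–6 mm lower, over the brass. Both blocks are in their nests and the robot is clear, so I hand in.

```bash
python3 -c "
from plant import arm
print(arm.finish_job())"
```

```text
the job is handed in; nothing more can be done
None
```

The job is handed in: the strap's foot is over the brass blank, the cam lever is pressed to its stop, both blocks are still in their nests, and the arm is clear of the jig; the hand-in returned no verdict.

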